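# Line up the salad spinner with its one-way grip

## Robot

A 6-joint arm with a two-finger parallel gripper is mounted at the origin on a cart in front of the work surface, level with it; the furniture and walls round the work are solid. World frame = base frame: x ahead of the robot, y to its left, z up, the work surface at z = 0. Lengths are in mm, angles in rad, forces in N, time in s.
With the tool pointing down it reaches from about 300 to 950 mm from the base axis. Payload 3.1 kg.
Tool frame: the origin (TCP) lies at the very end of the fingers, on their centre line; the grasp point (between the pads) lies 19 mm behind it; z points along the fingers, y is the line along which they close (so a half turn about z gives the same grasp; the last joint's range is limited). The gripper opens to 85 mm and grips with 20 to 120 N. Pads are 22 mm wide; open, the fingers measure 114 mm over their backs; the gripper's body (76 mm by 85 mm) begins 54 mm behind the grasp point. The pads swing forward as they close: fully open they stand 13 mm farther back than shut.
Start: joints at [-1.328, 0.308, 1.634, -0, 1.2, -0.07], TCP at [192.301, -594.687, 231.272] pointing down, gripper open.
Joint ranges: [-3.06, 3.06], [-0.79, 1.96], [0.05, 2.63], [-1.19, 4.34], [0.05, 2.64], [-2.94, 2.94]. Speed limits (rad/s): [2.79, 2.79, 3.14, 3.14, 3.14, 3.14].

## Interface

Orientations are given as a unit quaternion [w, x, y, z].
In Python, from station import robot, viewer gives the robot as it stands. The module is installed in compiled form; this text tells all that it offers.
- The arm moves only by the tool apply_moves, never from a script. Its argument "increments" is a list of rows, each a list of 3 entries, a list of its own where there are three numbers: the opening, from 0 (shut) to 1 (fully open), then the shift along the tool's x, y, z in mm, then the turn, a rotation vector about the tool's x, y, z in degrees. In form: [[fingers, [tx, ty, tz], [ax, ay, az]], ...]. A call has 1 to 10 rows; each row is the pose to reach, as a shift and turn from the pose commanded when the call began, along the tool's axes at that moment; what a row does not reach only later rows make up. A row lasts 1/8 s, in which the tool goes at most 62.5 mm and 10.7 degrees, less where a joint would pass 70% of its speed; a pose out of reach is approached as far as the arm can. A call with a gripper value outside its range is refused whole. The fingers move at their own pace and stop on an object; the grip force is fixed at half the most. Time passes only in rows, so rows that repeat a pose let the fingers close. It gives the time, the measured TCP pose, the force, the opening and the grip force at its end, in the units of the state.
- robot.sense(): the state, without advancing time (a new reading comes with each control period).
- viewer.read_camera(name): name is "scene" or "side" or "wrist"; returns a dict with "pixels" (480x640x3 uint8, red, green, blue), "intrinsics" (3x3 intrinsics, pixels), "rvec" (rotation vector, rad) and "tvec" (3), from world to camera coordinates, as OpenCV has them; the wrist camera has in their place "hand_eye" (4x4, takes a point from camera to tool coordinates, whose origin is the TCP and whose axes are the flange's). Camera axes: x right, y down, z forward; pixel columns grow to the right and rows downward; lengths in mm; the calibration is good to about 2 mm. The wrist camera is an equidistant fisheye: a pixel r from the principal point sees the ray r / f radians off the axis. A picture is of the moment at which its call begins: read the wrist's pose just before it. There is no depth.
- robot.sign_off(): hands the job in; it is judged then, once.
The state is a dict: "time": time; "joint_positions": joint angles; "qd": joint speeds; "joint_torque": joint torques, N m; "position": TCP position; "ee_rot": TCP orientation; "ft_force": force on the tool from outside, world axes, zero at the start; "moment": the same for the moment, N m; "finger_gap": finger opening in mm; "grip_force": force on a finger pad.
Only numpy, scipy, OpenCV 4.12 (cv2) and the standard library are available. Lean on these libraries where they do the work, as an engineer would, in place of code of your own. Each camera call takes 0.05 s, during which the arm holds its last target. There are 200 camera calls.

## Task

Get the salad spinner ready for draining: turn its basket by the blue wing grip on top until the orange tab of the basket points at the pouring spout of the bowl, then leave the blue grip parked in line with the spout (either way round). The grip takes the basket along when turned one way and slips freely the other way; which way is not known, so try both. Do not turn the basket by touching it directly, and do not disturb the things standing round.

Things in the scene. Friction and masses are not known exactly. Their poses are not given: they have to be found in the camera images.
- spinner: White salad spinner bowl, 200 mm across, 76 mm high, held fast to the worktop by a suction foot. Origin on the turning axis at the worktop surface; z up. The pouring spout (44 mm wide, orange stripe on its floor) sticks out along the bowl's own -x, to 130 mm from the axis
- basket: Grey ribbed basket, 177 mm across, that turns in the bowl without end; rim 86 mm above the worktop. Origin on the turning axis at the worktop surface; its orange tab lies along its own -x. A drag of about 0.06 N m keeps it where it is left. It follows the grip one way (lost motion up to 0.08 rad at each reversal; at most 3 rad/s) and stays still the other way
- spout (a point): mark point of the spout: 100 mm from the turning axis in the direction of the spout, 86 mm above the worktop; the tab's point comes here when the tab faces the spout. Axes as the bowl's
- tab (a point): point on the orange tab (18 mm wide) of the basket's rim, 100 mm from the turning axis, 86 mm above the worktop; it goes round with the basket
- grip (a point): top centre of the blue wing grip, a bar 112 x 18 mm, 30 mm high, with upright sides; on the turning axis, 151 mm above the worktop. x axis along the bar. Below is a white round cap, 92 mm across, flat top at 122 mm, turning with it. It turns without end, nearly free in the slipping way, and stays where left. Which way grips differs per start, is fixed during the work, cannot be seen
- apple: red apple, 75 mm, loose bystander; origin at its underside
- garlic: garlic bulb, 60 mm, loose bystander; origin at its underside
- spice_jar: glass spice jar with orange-red spice and a black cap, 45 mm across, 108 mm high, loose bystander; origin at its underside

How it is judged (in metres and radians):
At the end, for the whole second after the job is handed in: the orange tab's point is within 10 mm of the spout's mark (about 6 degrees) and the blue bar lies within 0.15 rad of the spout's direction, either way round (horizontal distance between tab and spout below 0.01 m and angle between the x axis of grip and the x axis of spinner, either way round below 0.15 rad); the robot touches nothing.
It fails at once if the fingers push the basket directly (over 1 N) (contact force between the fingers and basket above 1 N).
It fails at once if a bystander is moved more than 20 mm (distance of any of apple, garlic, spice_jar from where it was at the start of the episode above 0.02 m).
It also fails if it takes over 72 s, if anything falls off the work surface, if the arm or the gripper's body presses on something with over 40 N, if the wrist force passes 120 N, or if a joint passes its speed limit or range.

## Working session

There is one attempt and no reset: what is moved stays moved. The work goes in short steps, Python scripts to look and compute and a tool call to move; the robot and the scene stay as the last step left them, time stands still between calls to the robot, and variables do not carry over. Pictures are saved under pics/ and viewed, at most 10 in all, crops included, and the job is handed in when it is done.

Besides the shell and the picture viewer there is one more tool, called after "Request:" in YAML: its name, and indented under it one key for each argument. apply_moves: Moves the arm, as the interface text tells. Its arguments: {"type":"object","properties":{"increments":{"type":"array"}},"required":["increments"]}

```bash
mkdir -p pics
python3 - <<'E'
from station import robot, viewer
import cv2,numpy as np
s=robot.sense(); print({k:np.round(v,3).tolist() for k,v in s.items()})
for n in("scene","side"):
    c=viewer.read_camera(n); cv2.imwrite(f"pics/{n}0.png",c["pixels"][...,::-1]); print(n,c["intrinsics"],c["rvec"],c["tvec"])
E
```

```text
{'time': 0.0, 'joint_positions': [-1.328, 0.309, 1.635, 0.0, 1.2, -0.07], 'qd': [-0.0, -0.002, -0.002, -0.001, -0.001, 0.0], 'joint_torque': [0.002, -41.525, -27.666, 0.0, 0.01, 0.0], 'position': [192.093, -593.898, 230.06], 'ee_rot': [-0.001, 0.988, 0.156, -0.0], 'ft_force': [-0.321, 0.285, 1.052], 'moment': [-0.028, 0.028, 0.028], 'grip_force': 0.0, 'finger_gap': 85.657}
scene [[597.4524616    0.         325.27191054]
 [  0.         597.4524616  242.88248199]
 [  0.           0.           1.        ]] [ 0.82399449 -2.2006283   1.41130067] [542.52230282 265.07724976 637.99038388]
side [[438.16548173   0.         326.69755774]
 [  0.         438.16548173 239.08340884]
 [  0.           0.           1.        ]] [ 0.59264436 -2.55835326  1.306845  ] [652.18057282 193.30833398 758.2913887 ]
```

View pics/scene0.png

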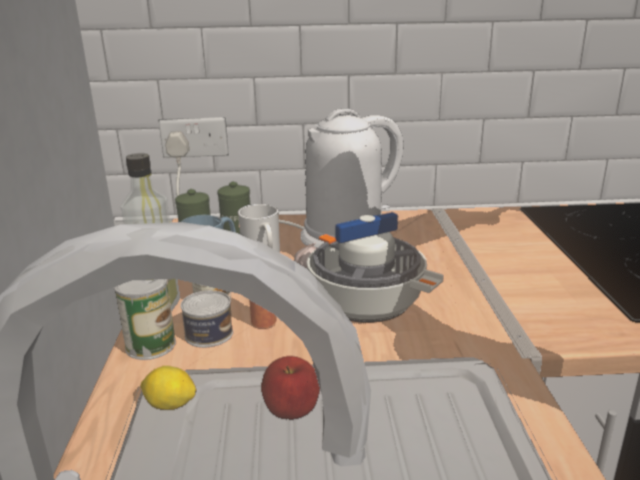

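View pics/side0.png

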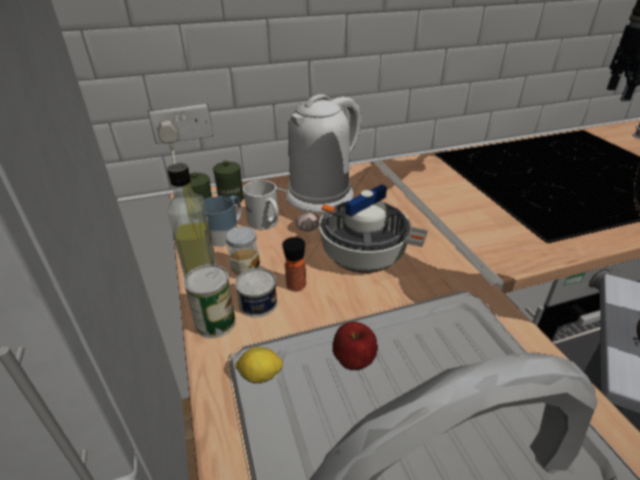

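The scene view shows the spinner at about (365,270), with the spout at (430,281), the tab at (327,239) and the bar from (337,230) to (397,220). In the side view the spout is at (417,237) and the tab at (329,209). I'll zoom in to get better pixel positions.

Run:
```python
import cv2,numpy as np
a=cv2.imread("pics/scene0.png")[200:325,295:455];b=cv2.imread("pics/side0.png")[175:275,300:440]
a=cv2.resize(a,None,fx=2.5*2,fy=5,interpolation=cv2.INTER_CUBIC)[:600,:800]
cv2.imwrite("pics/za.png",a)
b=cv2.resize(b,None,fx=5,fy=5,interpolation=cv2.INTER_CUBIC)
cv2.imwrite("pics/zb.png",b)
```

```text
(no output)
```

View pics/za.png

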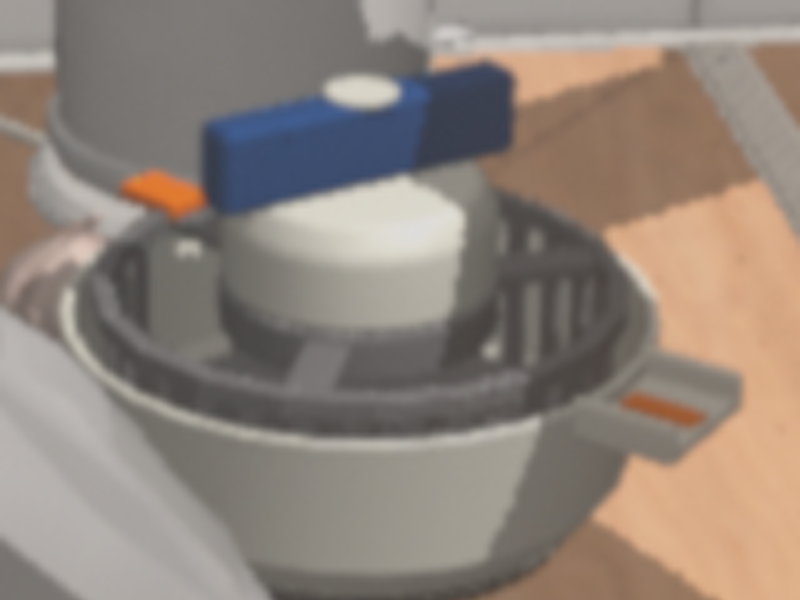

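View pics/zb.png

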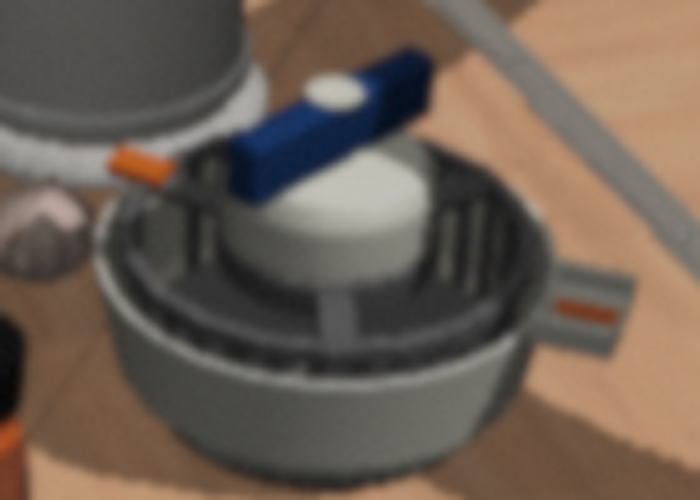

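```bash
cat > h.py <<'E'
import numpy as np,cv2
from station import robot, viewer
def cam(n):
    c=viewer.read_camera(n);R=cv2.Rodrigues(np.array(c["rvec"],float))[0];t=np.array(c["tvec"],float).ravel();return np.array(c["intrinsics"],float),R,t,c["pixels"]
def onz(c,px,z):
    K,R,t=c[:3];o=-R.T@t;d=R.T@np.linalg.solve(K,[*px,1]);return o+d*(z-o[2])/d[2]
def tri(a,pa,b,pb):
    P=[c[0]@np.c_[c[1],c[2]] for c in(a,b)]
    X=cv2.triangulatePoints(P[0],P[1],np.array(pa,float),np.array(pb,float)).ravel();return X[:3]/X[3]
E
python3 - <<'E'
from h import *
np.set_printoptions(precision=1,suppress=True)
a=cam("scene");b=cam("side")
A=lambda u,v:(295+u/5,200+v/5)
B=lambda u,v:(300+u/5,175+v/5)
for n,p,q,z in [("grip",A(362,92),B(337,92),152),("barL",A(213,120),B(238,145),151),("barR",A(500,70),B(420,55),151),("tab",A(163,193),B(143,165),86),("stripe",A(663,409),B(587,311),60)]:
    print(n,tri(a,p,b,q),onz(a,p,z),onz(b,q,z))
print("garlic",onz(b,B(45,230),30),"jar top",onz(b,(294,243),108),"apple",onz(b,(355,345),37), "kettle lid?",onz(b,(318,125),220),"kettlebase",onz(b,(320,195),0))
print("camdir",-a[1].T@a[2],-b[1].T@b[2])
E
```

```text
grip [635.4  -4.5 149.9] [631.8   0.4 152. ] [634.2  -2.  152. ]
barL [655.8  46.9 149.8] [655.1  46.9 151. ] [654.4  52.4 151. ]
barR [617.7 -56.1 146. ] [610.3 -45.4 151. ] [615. -48. 151.]
tab [726.7  -9.4  86.8] [727.4  -9.7  86. ] [727.5 -12.   86. ]
stripe [522.5 -14.8  68.1] [530.3 -27.7  60. ] [524.9 -26.7  60. ]
garlic [783.3 -20.6  30. ] jar top [716.  162.1 108. ] apple [535.6 282.7  37. ] kettle lid? [ 815.3 -135.9  220. ] kettlebase [ 838.7 -186.9    0. ]
camdir [ 85.7 708.1 512.7] [363.2 736.9 602.3]
```

Request:
apply_moves:
  increments:
    - [1, [50, -35, -60], [0, 0, -5]]
    - [1, [100, -71, -100], [0, 0, -10]]
    - [1, [150, -107, -100], [0, 0, -15]]
    - [1, [200, -142, -100], [0, 0, -20]]
    - [1, [250, -178, -100], [0, 0, -25]]
    - [1, [300, -213, -100], [0, 0, -30]]
    - [1, [350, -249, -100], [0, 0, -35]]
    - [1, [400, -284, -100], [0, 0, -40]]
    - [1, [450, -320, -100], [0, 0, -45]]
    - [1, [500, -355, -100], [0, 0, -49]]

```text
time: 1.45
position: [547.9, -116.9, 331.3]
ee_rot: [0.0, 0.834, 0.552, 0.0]
ft_force: [0.6, -0.7, -0.5]
finger_gap: 85.1
grip_force: 0.0
```

```bash
cat >> h.py <<'E'
from scipy.spatial.transform import Rotation as Ro
def pose():
    s=robot.sense();q=s["ee_rot"];R=Ro.from_quat([*q[1:],q[0]]).as_matrix();return np.array(s["position"]),R
def yaw():
    R=pose()[1];return np.degrees(np.arctan2(R[1,0],R[0,0]))
def wcam():
    p,R=pose();c=viewer.read_camera("wrist");return p,R,np.array(c["hand_eye"],float),np.array(c["intrinsics"],float),c["pixels"]
def wz(w,px,z):
    p,R,H,K,_=w;x=(px[0]-K[0,2])/K[0,0];y=(px[1]-K[1,2])/K[1,1];th=np.hypot(x,y)
    d=np.array([x/th*np.sin(th),y/th*np.sin(th),np.cos(th)]);o=p+R@H[:3,3];d=R@H[:3,:3]@d;return o+d*(z-o[2])/d[2]
def wproj(w,X):
    p,R,H,K,_=w;c=H[:3,:3].T@(R.T@(np.asarray(X)-p)-H[:3,3]);th=np.arctan2(np.hypot(c[0],c[1]),c[2]);r=np.hypot(c[0],c[1])
    return K[0,2]+K[0,0]*th*c[0]/r,K[1,2]+K[1,1]*th*c[1]/r
E
python3 - <<'E'
from h import *
w=wcam();print(w[0],yaw(),w[2].round(2),w[3],robot.sense()["joint_positions"]);cv2.imwrite("pics/w0.png",w[4][...,::-1])
print(wproj(w,[633,-1,151]))
E
```

```text
[ 547.92675537 -116.85908637  331.2725627 ] 67.43364003505843 [[   0.     -0.96   -0.29   73.91]
 [   1.     -0.      0.     -0.76]
 [  -0.     -0.29    0.96 -142.15]
 [   0.      0.      0.      1.  ]] [[371.64829954   0.         318.7897949 ]
 [  0.         371.64829954 238.3238161 ]
 [  0.           0.           1.        ]] [-0.2786057   0.10932918  1.6704333   0.00834186  1.359065    0.11351742]
(np.float64(358.3887697090304), np.float64(53.356797158326685))
```

View pics/w0.png

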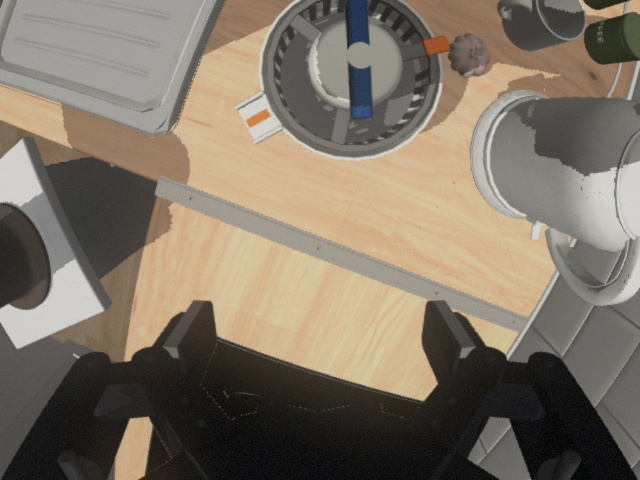

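The wrist view shows the knob at (359,55), the tab at (436,46), the spout stripe at (259,118) and the bar from (356,0) to (362,117). The garlic sits just outside the tab at (468,54).

```bash
cat >> h.py <<'E'
def ocent(w,dist_max=125,ax=(633,-1)):
    """orange pixels -> angles about axis, tab plane z=86 / stripe z=62"""
    hsv=cv2.cvtColor(np.ascontiguousarray(w[4]),cv2.COLOR_RGB2HSV);m=cv2.inRange(hsv,(3,150,90),(17,255,255))
    n,l,st,ce=cv2.connectedComponentsWithStats(m);return [(ce[i].round(1),st[i,4]) for i in range(1,n) if st[i,4]>25]
E
python3 - <<'E'
from h import *
np.set_printoptions(precision=1,suppress=True)
w=wcam();print(ocent(w))
a=wz(w,(359,55),152);print("axis",a)
hsv=cv2.cvtColor(np.ascontiguousarray(w[4]),cv2.COLOR_RGB2HSV);m=cv2.inRange(hsv,(105,120,30),(125,255,255))
ys,xs=np.nonzero(m);k=(abs(xs-359)<60)&(ys<130);P=np.array([wz(w,q,151)[:2] for q in zip(xs[k],ys[k])]);v=cv2.fitLine(P.astype(np.float32),cv2.DIST_L2,0,.01,.01).ravel();print("bar",v,np.degrees(np.arctan2(v[1],v[0])),len(P))
for c,n in ocent(w):
    for z in(86,72,64,56):
        X=wz(w,c,z)-a;print(c,z,X[:2],np.hypot(*X[:2]),np.degrees(np.arctan2(X[1],X[0])))
E
```

```text
[(array([435.3,  54.6]), np.int32(374)), (array([257. , 126.7]), np.int32(163))]
axis [637.    6.3 152. ]
bar [  0.4   0.9 636.6   4.3] 69.37205 1088
[435.3  54.6] 86 [ 90.  -15.7] 91.33480608086093 -9.90202026140638
[435.3  54.6] 72 [ 95.3 -14.5] 96.41896346149942 -8.659300182949089
[435.3  54.6] 64 [ 98.4 -13.8] 99.34292090075012 -8.006455309565927
[435.3  54.6] 56 [101.4 -13.2] 102.27903764070878 -7.391016644607209
[257.  126.7] 86 [-114.4  -19.5] 116.0565112712524 -170.34883916642877
[257.  126.7] 72 [-116.4  -18.4] 117.89053291072526 -171.01947669987197
[257.  126.7] 64 [-117.6  -17.8] 118.94562090412849 -171.39338407086066
[257.  126.7] 56 [-118.8  -17.2] 120.00568530369415 -171.76070107072917
```

```bash
cat >> h.py <<'E'
def meas(z_s=66,save=None):
    w=wcam();px=np.ascontiguousarray(w[4])
    if save: cv2.imwrite(save,px[...,::-1])
    hsv=cv2.cvtColor(px,cv2.COLOR_RGB2HSV);m=cv2.inRange(hsv,(105,120,30),(125,255,255))
    n,l,st,ce=cv2.connectedComponentsWithStats(cv2.dilate(m,np.ones((25,25))))
    i=1+np.argmax(st[1:,4]);ys,xs=np.nonzero((l==i)&(m>0));P=np.array([wz(w,q,151)[:2] for q in zip(xs,ys)],np.float32)
    r=cv2.minAreaRect(P);v=cv2.fitLine(P,cv2.DIST_L2,0,.01,.01).ravel()
    # knob: bright pixels in hull of the bar
    h=np.zeros_like(m);cv2.fillConvexPoly(h,cv2.convexHull(np.c_[xs,ys].astype(np.int32)),255)
    k=cv2.erode(((h>0)&(m==0)&(px.sum(2)>300)).astype(np.uint8),np.ones((3,3)));yk,xk=np.nonzero(k)
    kn=wz(w,(np.median(xk),np.median(yk)),153) if len(xk) else None
    print("pos",w[0].round(1),"yaw",yaw().round(1),"rect",np.round(r[0],1),np.round(r[1],1),"bar",np.degrees(np.arctan2(v[1],v[0])).round(1),"knob",kn)
    for c,nn in ocent(w): print("orange",c,nn,"z86",wz(w,c,86)[:2],"z%d"%z_s,wz(w,c,z_s)[:2])
E
python3 - <<'E'
from h import *
np.set_printoptions(precision=1,suppress=True)
meas(save="pics/w1.png")
E
```

```text
pos [ 549.6 -113.4  330.9] yaw 67.2 rect [622.2 -33.8] [43.3 15.5] bar 66.3 knob None
orange [436.6  49.5] 377 z86 [727.1  -9.5] z66 [734.9  -7.6]
orange [257.7 121.7] 163 z86 [522.4 -13.2] z66 [519.5 -11.6]
```

Request:
apply_moves:
  increments:
    - [1, [35, 10, 0], [0, 0, 0]]
    - [1, [70, 20, 0], [0, 0, 0]]
    - [1, [70, 20, 0], [0, 0, 0]]
    - [1, [70, 20, 0], [0, 0, 0]]

```text
time: 2.1
position: [592.0, -63.5, 331.0]
ee_rot: [-0.0, 0.835, 0.551, -0.001]
ft_force: [0.4, -0.8, -0.5]
finger_gap: 85.7
grip_force: 0.0
```

```bash
python3 - <<'E'
s=open("h.py").read()
s=s.replace("""i=1+np.argmax(st[1:,4]);ys,xs=np.nonzero((l==i)&(m>0));P=np""","""ys,xs=np.nonzero(m);k=[np.hypot(*(wz(w,q,151)[:2]-[634,0]))<75 for q in zip(xs,ys)];xs,ys=xs[k],ys[k];P=np""")
open("h.py","w").write(s)
E
python3 - <<'E'
from h import *
np.set_printoptions(precision=1,suppress=True)
meas(save="pics/w2.png")
meas()
E
```

```text
pos [592.  -63.5 331. ] yaw 66.8 rect [634.6  -3.2] [105.9  14. ] bar 68.1 knob [634.1  -2.5 153. ]
orange [418.1 103.3] 401 z86 [726.9  -9.8] z66 [732.4 -10.5]
orange [241.7 178.6] 152 z86 [524.4 -11.6] z66 [519.4 -12.4]
pos [592.  -63.6 331.1] yaw 66.8 rect [634.2  -3.1] [105.9  13.1] bar 68.0 knob [634.2  -2.5 153. ]
orange [417.9 103.1] 401 z86 [726.9  -9.6] z66 [732.4 -10.3]
orange [241.7 178.5] 154 z86 [524.5 -11.5] z66 [519.5 -12.3]
```

View pics/w2.png

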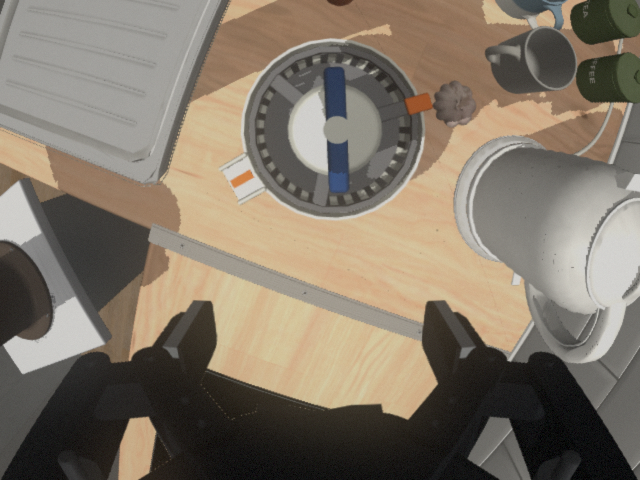

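Request:
apply_moves:
  increments:
    - [1, [36, 8, 40], [0, 0, -1]]
    - [1, [72, 15, 80], [0, 0, -1]]
    - [1, [72, 15, 120], [0, 0, -1]]
    - [1, [72, 15, 160], [0, 0, -1]]
    - [1, [72, 15, 160], [0, 0, -1]]
    - [1, [72, 15, 160], [0, 0, -1]]

```text
time: 2.95
position: [635.8, -2.6, 173.0]
ee_rot: [0.001, 0.83, 0.558, 0.001]
ft_force: [0.7, 0.2, 0.8]
finger_gap: 85.3
grip_force: 0.0
```

Run:
```python
from h import *
p,R=pose();print(p,yaw(),R.T@(np.array([634.3,-2.8,127])-p))
```

```text
[635.77165051  -2.64256533 172.97578176] 67.86092982525064 [-0.72679118 -1.40520756 45.97238536]
```

Request:
apply_moves:
  increments:
    - [1, [0, -1, 25], [0, 0, 0]]
    - [1, [0, -1, 45], [0, 0, 0]]
    - [1, [0, -1, 45], [0, 0, 0]]
    - [0, [0, -1, 45], [0, 0, 0]]
    - [0, [0, -1, 45], [0, 0, 0]]
    - [0, [0, -1, 45], [0, 0, 0]]
    - [0, [0, -1, 45], [0, 0, 0]]
    - [0, [0, -1, 45], [0, 0, 0]]
    - [0, [0, -1, 45], [0, 0, 0]]
    - [0, [0, -1, 45], [0, 0, 0]]

```text
time: 4.2
position: [634.9, -1.7, 127.1]
ee_rot: [0.001, 0.829, 0.559, 0.001]
ft_force: [2.4, -1.5, 3.1]
finger_gap: 17.2
grip_force: 61.3
```

Run:
```python
from h import *
np.set_printoptions(precision=1,suppress=True)
print(pose()[0],yaw(),robot.sense()["grip_force"],robot.sense()["finger_gap"],robot.sense()["ft_force"]);meas(save="pics/w3.png")
```

```text
[634.9  -1.7 127.1] 67.9244814545878 61.29440903663635 17.191932116164136 [ 2.4 -1.5  3.1]
pos [634.9  -1.7 127.1] yaw 67.9 rect [637.3   6.2] [93.2 16.4] bar 68.3 knob [634.5  -1.  153. ]
orange [481.5 221.4] 1466 z86 [726.7  -9.5] z66 [733.8 -17.9]
orange [164.5 332.8] 343 z86 [530.9  -5.6] z66 [516.6 -13.5]
```

Request:
apply_moves:
  increments:
    - [0, [0, 0, 0], [0, 0, -7]]
    - [0, [0, 0, 0], [0, 0, -15]]
    - [0, [0, 0, 0], [0, 0, -23]]
    - [0, [0, 0, 0], [0, 0, -30]]
    - [0, [0, 0, 0], [0, 0, -30]]
    - [0, [0, 0, 0], [0, 0, -30]]

```text
time: 5.0
position: [634.8, -1.7, 127.1]
ee_rot: [0.001, 0.657, 0.754, 0.0]
ft_force: [1.2, -2.2, 4.7]
finger_gap: 17.0
grip_force: 61.5
```

Run:
```python
from h import *
np.set_printoptions(precision=1,suppress=True)
s=robot.sense();print(s["ft_force"],s["moment"],s["joint_positions"]);meas()
```

```text
[ 1.2 -2.2  4.7] [-0.4 -0.2 -0. ] [-0.1  0.4  1.7 -0.   1.  -0.2]
pos [634.8  -1.7 127.1] yaw 97.8 rect [632.6   6.8] [16.9 93.3] bar -81.7 knob [633.7  -0.8 153. ]
orange [480.1  23.7] 655 z86 [698.2 142.5] z66 [706.4 150.2]
orange [134.3 250.3] 441 z86 [528.4  -5.2] z66 [518.1 -13.6]
orange [473.9 300.9] 1160 z86 [726.7  -9.6] z66 [738.  -18.5]
```

Counter-clockwise slips: the tab stayed put. So clockwise drives. I'll wind the grip further counter-clockwise for free, then drive clockwise by about 171°.

Request:
apply_moves:
  increments:
    - [0, [0, 0, 0], [0, 0, -9]]
    - [0, [0, 0, 0], [0, 0, -18]]
    - [0, [0, 0, 0], [0, 0, -27]]
    - [0, [0, 0, 0], [0, 0, -36]]
    - [0, [0, 0, 0], [0, 0, -45]]
    - [0, [0, 0, 0], [0, 0, -54]]
    - [0, [0, 0, 0], [0, 0, -63]]
    - [0, [0, 0, 0], [0, 0, -72]]
    - [0, [0, 0, 0], [0, 0, -72]]

```text
time: 6.18
position: [634.4, -2.0, 127.1]
ee_rot: [0.001, 0.088, 0.996, -0.0]
ft_force: [1.2, -3.0, 5.6]
finger_gap: 17.2
grip_force: 61.7
```

Request:
apply_moves:
  increments:
    - [0, [0, 0, 0], [0, 0, -9]]
    - [0, [0, 0, 0], [0, 0, -18]]
    - [0, [0, 0, 0], [0, 0, -27]]
    - [0, [0, 0, 0], [0, 0, -36]]
    - [0, [0, 0, 0], [0, 0, -45]]
    - [0, [0, 0, 0], [0, 0, -54]]
    - [0, [0, 0, 0], [0, 0, -63]]
    - [0, [0, 0, 0], [0, 0, -72]]
    - [0, [0, 0, 0], [0, 0, -72]]
    - [0, [0, 0, 0], [0, 0, -72]]

```text
time: 7.42
position: [634.6, -2.4, 127.1]
ee_rot: [0.0, -0.514, 0.858, -0.001]
ft_force: [2.0, -4.0, 5.7]
finger_gap: 16.7
grip_force: 61.6
```

Run:
```python
from h import *
np.set_printoptions(precision=2,suppress=True)
s=robot.sense();print(s["ft_force"],s["moment"],s["joint_positions"]);meas()
```

```text
[ 2.04 -3.96  5.71] [-0.52 -0.06  0.03] [-0.07  0.44  1.69 -0.    1.02 -2.72]
pos [634.6  -2.4 127.1] yaw -118.2 rect [628.8 -12.1] [95.6 16.3] bar 61.9 knob [632.9   -3.98 153.  ]
orange [486.5 158.6] 608 z86 [526.66 -16.39] z66 [518.84 -10.74]
orange [177.3 328.6] 1095 z86 [726.84  -9.43] z66 [740.87  -3.02]
```

Request:
apply_moves:
  increments:
    - [0, [0, 0, 0], [0, 0, 4]]
    - [0, [0, 0, 0], [0, 0, 12]]
    - [0, [0, 0, 0], [0, 0, 21]]
    - [0, [0, 0, 0], [0, 0, 30]]
    - [0, [0, 0, 0], [0, 0, 39]]
    - [0, [0, 0, 0], [0, 0, 48]]
    - [0, [0, 0, 0], [0, 0, 57]]
    - [0, [0, 0, 0], [0, 0, 66]]
    - [0, [0, 0, 0], [0, 0, 72]]
    - [0, [0, 0, 0], [0, 0, 72]]

```text
time: 8.72
position: [634.4, -2.0, 127.1]
ee_rot: [0.001, 0.089, 0.996, -0.0]
ft_force: [1.0, -2.6, 5.5]
finger_gap: 16.7
grip_force: 61.7
```

Run:
```python
from h import *
np.set_printoptions(precision=2,suppress=True)
s=robot.sense();print(s["ft_force"],s["moment"],s["joint_positions"]);meas()
```

```text
[ 1.04 -2.6   5.52] [-0.44 -0.13 -0.02] [-0.07  0.44  1.69 -0.    1.02 -1.46]
pos [634.4  -2.  127.1] yaw 169.8 rect [623.1  -0.8] [16.3 96.1] bar -9.4 knob [631.69  -2.35 153.  ]
orange [626.8  37.1] 208 z86 [518.99 215.37] z66 [514.51 237.69]
orange [608.7  40.4] 30 z86 [522.59 196.41] z66 [518.51 216.66]
orange [263.5  64.2] 748 z86 [523.52  -9.99] z66 [519.54 -12.29]
orange [620.7  44.6] 36 z86 [524.54 207.61] z66 [520.67 229.07]
orange [634.4  79.4] 47 z86 [546.79 216.71] z66 [545.35 239.17]
orange [550.2 313.2] 681 z86 [692.02 139.91] z66 [706.44 153.98]
orange [180.  332.7] 1048 z86 [659.23 -92.43] z66 [ 670.06 -103.73]
```

Request:
apply_moves:
  increments:
    - [0, [0, 0, 0], [0, 0, 6]]
    - [0, [0, 0, 0], [0, 0, 15]]
    - [0, [0, 0, 0], [0, 0, 24]]
    - [0, [0, 0, 0], [0, 0, 33]]
    - [0, [0, 0, 0], [0, 0, 42]]
    - [0, [0, 0, 0], [0, 0, 51]]
    - [0, [0, 0, 0], [0, 0, 60]]
    - [0, [0, 0, 0], [0, 0, 69]]
    - [0, [0, 0, 0], [0, 0, 78]]
    - [0, [0, 0, 0], [0, 0, 84]]

```text
time: 10.02
position: [634.8, -1.7, 127.1]
ee_rot: [0.001, 0.734, 0.68, 0.0]
ft_force: [2.5, -3.4, 5.4]
finger_gap: 16.8
grip_force: 61.6
```

Request:
apply_moves:
  increments:
    - [0, [0, 0, 0], [0, 0, 6]]
    - [0, [0, 0, 0], [0, 0, 9]]
    - [0, [0, 0, 0], [0, 0, 9]]
    - [0, [0, 0, 0], [0, 0, 9]]

```text
time: 10.52
position: [634.9, -1.7, 127.1]
ee_rot: [0.001, 0.784, 0.621, 0.001]
ft_force: [1.6, -2.4, 4.6]
finger_gap: 16.7
grip_force: 61.6
```

Run:
```python
from h import *
np.set_printoptions(precision=2,suppress=True)
s=robot.sense();print(s["ft_force"],s["moment"],s["joint_positions"]);meas(save="pics/w5.png")
```

```text
[ 1.56 -2.37  4.64] [-0.39 -0.29  0.05] [-0.07  0.44  1.69 -0.    1.02  0.16]
pos [634.9  -1.7 127.1] yaw 76.8 rect [635.6   6.7] [93.3 16.8] bar 77.3 knob [634.25  -0.88 153.  ]
orange [151.1 310.5] 367 z86 [530.02  -5.3 ] z66 [516.85 -13.6 ]
orange [179.5 334. ] 948 z86 [542.38 -23.91] z66 [530.57 -34.23]
```

View pics/w5.png

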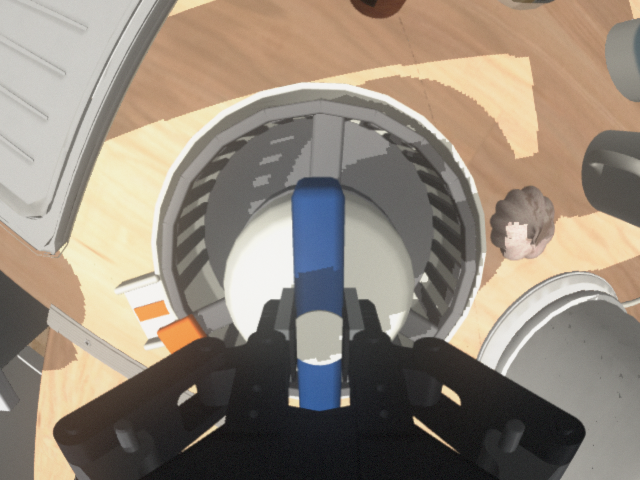

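The tab at (182,334) sits just short of the spout stripe at (151,310), so about 8° more clockwise is needed.

Request:
apply_moves:
  increments:
    - [0, [0, 0, 0], [0, 0, 4]]
    - [0, [0, 0, 0], [0, 0, 8]]
    - [0, [0, 0, 0], [0, 0, 8]]
    - [0, [0, 0, 0], [0, 0, 8]]

```text
time: 11.08
position: [634.9, -1.7, 127.1]
ee_rot: [0.001, 0.825, 0.566, 0.001]
ft_force: [2.6, -2.1, 5.8]
finger_gap: 16.7
grip_force: 61.6
```

Run:
```python
from h import *
np.set_printoptions(precision=2,suppress=True)
meas()
```

```text
pos [634.9  -1.7 127.1] yaw 68.9 rect [637.2   6.3] [93.2 16.6] bar 69.3 knob [634.49  -0.97 153.  ]
orange [176.4 333.6] 1093 z86 [538.52 -10.17] z66 [525.2  -18.66]
```

Request:
apply_moves:
  increments:
    - [0, [0, 0, 0], [0, 0, -4]]
    - [0, [0, 0, 0], [0, 0, -12]]
    - [0, [0, 0, 0], [0, 0, -21]]
    - [0, [0, 0, 0], [0, 0, -30]]
    - [0, [0, 0, 0], [0, 0, -39]]
    - [0, [0, 0, 0], [0, 0, -48]]
    - [0, [0, 0, 0], [0, 0, -57]]
    - [0, [0, 0, 0], [0, 0, -66]]
    - [0, [0, 0, 0], [0, 0, -75]]
    - [0, [0, 0, 0], [0, 0, -84]]

```text
time: 12.38
position: [634.5, -1.9, 127.1]
ee_rot: [0.001, 0.232, 0.973, -0.0]
ft_force: [1.1, -2.8, 6.4]
finger_gap: 17.1
grip_force: 61.7
```

Request:
apply_moves:
  increments:
    - [0, [0, 0, 0], [0, 0, -9]]
    - [0, [0, 0, 0], [0, 0, -18]]
    - [0, [0, 0, 0], [0, 0, -27]]
    - [0, [0, 0, 0], [0, 0, -32]]
    - [0, [0, 0, 0], [0, 0, -32]]
    - [0, [0, 0, 0], [0, 0, -32]]

```text
time: 13.12
position: [634.4, -2.1, 127.1]
ee_rot: [0.0, -0.042, 0.999, -0.001]
ft_force: [1.3, -3.0, 6.0]
finger_gap: 16.9
grip_force: 61.7
```

Run:
```python
from h import *
np.set_printoptions(precision=2,suppress=True)
meas(save="pics/w6.png")
```

```text
pos [634.4  -2.1 127.1] yaw -175.1 rect [623.   -3.6] [96.1 16.1] bar 5.0 knob [631.27  -2.93 153.  ]
orange [318.1  82.8] 2501 z86 [536.93 -11.18] z66 [534.52 -11.47]
orange [519.1 362.1] 580 z86 [690.69 138.31] z66 [705.06 154.35]
```

View pics/w6.png

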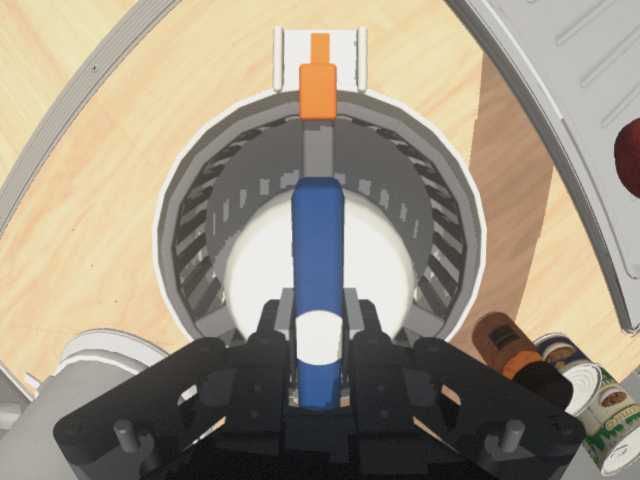

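The tab (318,92), the stripe (320,48) and the bar (318) are all in line. I'll open the fingers and lift straight up.

Request:
apply_moves:
  increments:
    - [1, [0, 0, 0], [0, 0, 0]]
    - [1, [0, 0, 0], [0, 0, 0]]
    - [1, [0, 0, 0], [0, 0, 0]]
    - [1, [0, 0, 0], [0, 0, 0]]
    - [1, [0, 0, 0], [0, 0, 0]]
    - [1, [0, 0, -30], [0, 0, 0]]
    - [1, [0, 0, -70], [0, 0, 0]]
    - [1, [0, 0, -110], [0, 0, 0]]
    - [1, [0, 0, -150], [0, 0, 0]]
    - [1, [0, 0, -150], [0, 0, 0]]

```text
time: 14.42
position: [636.8, -1.5, 281.5]
ee_rot: [0.005, -0.043, 0.999, -0.0]
ft_force: [0.6, -0.5, -0.8]
finger_gap: 85.4
grip_force: 0.0
```

Request:
apply_moves:
  increments:
    - [1, [0, 0, 0], [0, 0, 0]]
    - [1, [0, 0, 0], [0, 0, 0]]

```text
time: 14.68
position: [632.7, -1.3, 273.9]
ee_rot: [-0.002, -0.043, 0.999, 0.0]
ft_force: [-0.2, 0.1, 0.7]
finger_gap: 85.5
grip_force: 0.0
```

Run:
```python
from h import *
np.set_printoptions(precision=2,suppress=True)
meas(save="pics/w7.png")
```

```text
pos [632.7  -1.3 273.9] yaw -175.1 rect [600.   -5.9] [41.9 14.2] bar 5.2 knob None
orange [317.2 104.9] 748 z86 [536.27 -11.46] z66 [534.95 -11.67]
orange [564.4 141.8] 222 z86 [532.43 242.6 ] z66 [530.87 257.78]
orange [454.3 287.4] 221 z86 [697.4  142.61] z66 [705.83 151.73]
```

View pics/w7.png

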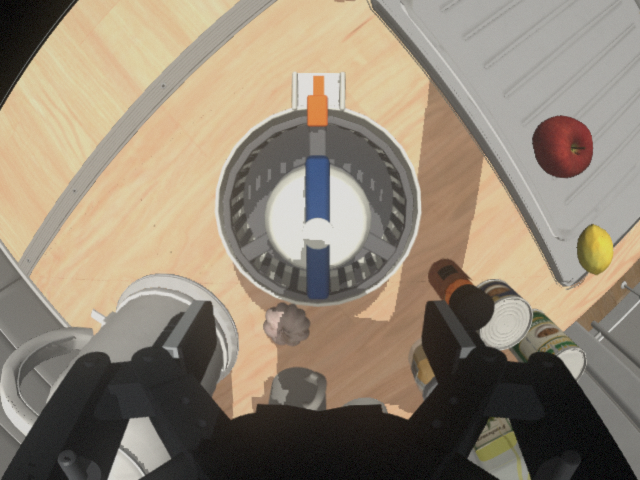

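With the gripper clear, the tab (317,110), the stripe (319,83) and the bar (317,225) line up, and the apple, garlic and jar are still standing where they were.

```bash
python3 -c "
from station import robot
print(robot.sign_off())"
```

```text
the job is handed in; nothing more can be done
None
```

I handed the job in at about 15 s: the basket's orange tab and the parked blue grip line up with the spout to within about 1° in the last picture, and the apple, garlic and jar look unmoved. The grip drives clockwise, and sign-off returned no verdict.

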